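Hang the drying canister on the hanger by its bail

TASK

The drying canister stands in its rubber cradle with its wire bail folded down to one side. Swing the bail upright while the canister stays standing in the cradle, neither lifted, tipped nor pressed hard, then carry the canister by the bail to the twin-prong hanger, let both prongs take the weight gently (no drop, no pushing down) with the bail lying in the dips of the prongs, and let go so that it hangs straight and still. Keep the canister upright and leave everything else where it is.

Things in the scene. Friction and masses are not known exactly. Their poses are not given: they have to be found in the camera images.
- canister: Plain closed aluminium canister, diameter 90 mm, 66 mm high, 0.45 to 0.8 kg with its bail (varies), loose. Origin: centre of its underside; z up its axis. The bail turns on two ears 54 mm above the underside; the pivot line crosses the axis along the canister's y. The bail starts folded to its -x side. (The plain tin without a bail is another thing.)
- bail (a joint): Bail angle on the canister, rad: 0 = upright over the canister, +1.57 = level towards the canister's -x side; stops at +/-1.85. Starts at 1.62 to 1.80, a little below level. The pivots rub (0.06 N m): it stays where it is left.
- bail_grip (a point): Middle of the bail's top bar. Bail: U of 6 mm wire, 102 mm wide, bar 110 mm from the pivots. On the bar's middle a black sleeve, 14 mm thick, 40 mm long, turns freely; bare wire 20 to 39 mm either side. y along the bar, z away from the pivots. At the start 32 to 52 mm above the table, 50 mm clear of the canister's wall; upright in the cradle 167 mm above the table.
- nest: Fixed round black rubber cradle, outer diameter 116 mm, inner 100 mm, rim 11 mm high, floor 3 mm thick, on which the canister stands. Origin: centre of its underside, on the table.
- stand: Fixed hanger: foot plate 150 x 130 x 8 mm and a post 237 mm high at x = +92 mm in its frame. Origin: on the table below the seat. A collar clamped on the post carries two steel prongs of 8 mm wire at y = +/-34 mm (60 mm clear between, room for gripper fingers), pointing to -x. The canister must come in level from -x, bar above the tips, body below the prongs, then down.
- seat (a point): Middle of the hung bar at the nominal collar height, 215 mm above the table; axes as the stand. Prong dip: x -8 to +12 mm; tips at x -29 mm, 17 mm higher than here; behind, a shelf 15 mm higher from x +30 mm. The collar height is NOT measured: the real prongs are up to 20 mm above or below; feel for them. Come in with the bar 45 to 60 mm above here. They give 3 N/mm for 5 mm, then stop hard.
- tin: Bystander: plain lidded aluminium tin without a bail, 76 mm diameter, 62 mm high. Leave alone.
- adapter: Bystander: white plug adapter, 50 x 40 x 32 mm. Leave alone.
- lamp: Bystander: small indicator lamp on a black foot, 46 x 46 mm, 49 mm high. Leave alone.
- tape: Bystander: roll of black tape, 90 mm diameter, 24 mm high. Leave alone.
- jar: Bystander: jar, 56 mm diameter, 70 mm high. Leave alone.
- driver: Bystander: screwdriver lying flat. Leave alone.
Mind the look-alikes: they are no part of the job. Leave any red look-alike of the canister alone. Several things have the shape of the nest; the one meant has the colours described above.

How it is judged:
By the outcome, as a careful person would: the job done as asked, in the order asked, and still so for the second after the job is handed in, with the robot touching nothing.
It also fails if it takes over 72 s, if anything falls off the work surface, if the arm or the gripper's body presses on something with over 40 N, if the wrist force passes 120 N, or if a joint passes its speed limit or range.

ROBOT

A 6-joint arm with a two-finger parallel gripper is mounted at the origin on the work surface. World frame = base frame: x ahead of the robot, y to its left, z up, the work surface at z = 0. Lengths are in mm, angles in rad, forces in N, time in s.
With the tool pointing down it reaches from about 275 to 750 mm from the base axis. Payload 10.2 kg.
Tool frame: the origin (TCP) lies midway between the tips of the shut fingers; the grasp point (between the pads) lies 19 mm behind it; z points along the fingers, y is the line along which they close (so a half turn about z gives the same grasp; the last joint's range is limited). The gripper opens to 85 mm and grips with 20 to 120 N. Pads are 22 mm wide; open, the fingers measure 114 mm over their backs; the gripper's body (76 mm by 85 mm) begins 54 mm behind the grasp point. The pads swing forward as they close: fully open they stand 13 mm farther back than shut.
Start: joints at [-1.418, 0.313, 1.498, -0, 1.331, -0.223], TCP at [192.672, -488.374, 231.294] pointing down, gripper open.
Joint ranges: [-2.94, 2.94], [-0.97, 2.17], [0.19, 2.56], [-1.23, 4.37], [0.02, 3.11], [-2.88, 2.88]. Speed limits (rad/s): [2.39, 2.39, 3.01, 3.14, 3.14, 3.14].

INTERFACE

Orientations are given as a unit quaternion [w, x, y, z].
In Python, from rig import ctrl gives the robot as it stands.
- The arm moves only by the tool send_rows, never from a script. Its argument "targets" is a list of rows, each an object with "offset": the shift along the world's x, y, z in cm, a list of three; "spin": the turn about the world's z in rad. A call has 1 to 8 rows; each row is the pose to reach, as a shift and turn from the pose commanded when the call began; what a row does not reach only later rows make up. A row lasts 1/12 s, in which the tool goes at most 41.7 mm and 7.16 degrees, less where a joint would pass 70% of its speed; a pose out of reach is approached as far as the arm can. A call with a gripper value outside its range is refused whole. "grip" is the opening, from 0 (shut) to 1 (fully open), set as the call begins (left out, the last holds). The fingers move at their own pace and stop on an object; "squeeze" is the grip in N (left out, the last holds). Time passes only in rows, so rows that repeat a pose let the fingers close. It gives the time, the measured TCP pose, the force, the opening and the grip force at its end, in the units of the state.
- ctrl.sense(): the state, without advancing time (a new reading comes with each control period).
- ctrl.capture(name): name is "scene" or "top"; returns (picture, depth): 480x640x3 uint8, red, green, blue; 480x640 float32, mm along the optical axis (not along the pixel's ray), 0 where there is no reading.
- ctrl.calibration(name): a dict with "fx", "fy", "cx", "cy" (pixels), "k1" (the pictures are not rectified: a ray, as slopes to the right and down, at radius r is drawn at 1 + k1 r^2 times it, then the intrinsics apply), "view" (4x4, takes a point from world to camera coordinates). Camera axes: x right, y down, z forward; pixel columns grow to the right and rows downward; lengths in mm; the calibration is good to about 2 mm. A picture is of the moment at which its call begins. calibration takes no time and is no camera call.
- ctrl.finish_job(): hands the job in; it is judged then, once.
Trained networks look in the newest picture that a camera, given by its name, has taken for a name from the list of things; names that differ only in an ending like _2 or _b are one class to them, and where a whole thing is asked for, a point or a joint stands for the part that bears it (a point fixed in the world has none). Each returns a list of dicts, best first, with "conf" (0 to 1); they miss things now and then, are a little off and sometimes report something else, mostly with a low value. They report only what shows in the picture. A call takes as long as a camera call. They do not tell look-alikes from the thing itself.
- ctrl.search_frame(camera, query): "box" ([left, top, right, bottom] in pixels, round what is visible of it).
- ctrl.place_of(camera, query): "uv" ([column, row] in pixels: a listed point, or the origin of a listed thing).
The state is a dict: "time_s": time; "joints": joint angles; "dq": joint speeds; "tau": joint torques, N m; "eef_pos": TCP position; "ee_rot": TCP orientation; "force": force on the tool from outside, world axes, zero at the start; "wrist_torque": the same for the moment, N m; "grip_width": opening from 0.0 (shut) to 1.0 (fully open); "grip_force": force on a finger pad.
Only numpy, scipy, OpenCV 4.12 (cv2) and the standard library are available. Lean on these libraries where they do the work, as an engineer would, in place of code of your own. Each camera call takes 0.05 s, during which the arm holds its last target. There are 200 camera calls.

## Working session

There is one attempt and no reset: what is moved stays moved. The work goes in short steps, Python scripts to look and compute and a tool call to move; the robot and the scene stay as the last step left them, time stands still between calls to the robot, and variables do not carry over. Pictures are saved under pics/ and viewed, at most 10 in all, crops included, and the job is handed in when it is done.

Besides the shell and the picture viewer there is one more tool, called after ">>>" by a JSON object that holds its "name" and its "arguments", one argument or row to a line. send_rows: Moves the arm, as the interface text tells. Its arguments: {"type":"object","properties":{"targets":{"type":"array"},"grip":{"type":"number"},"squeeze":{"type":"number"}},"required":["targets"]}

```bash
mkdir -p pics
cat > h.py <<'E'
import numpy as np,cv2
from rig import ctrl
def ray(c,u,v):
    k=np.array([[c['fx'],0,c['cx']],[0,c['fy'],c['cy']],[0,0,1.]])
    return cv2.undistortPoints(np.array([[[u,v]]],float),k,np.array([c['k1'],0,0,0.]))[0,0]
def at_depth(cam,u,v,d):
    c=ctrl.calibration(cam);x,y=ray(c,u,v);M=np.linalg.inv(np.array(c['view']))
    return (M@[x*d,y*d,d,1])[:3]
def at_z(cam,u,v,z):
    c=ctrl.calibration(cam);x,y=ray(c,u,v);M=np.linalg.inv(np.array(c['view']))
    o=M[:3,3];r=M[:3,:3]@[x,y,1];return o+r*(z-o[2])/r[2]
def cloud(cam,D):
    c=ctrl.calibration(cam);k=np.array([[c['fx'],0,c['cx']],[0,c['fy'],c['cy']],[0,0,1.]])
    vv,uu=np.mgrid[0:480,0:640];p=cv2.undistortPoints(np.stack([uu,vv],-1).reshape(-1,1,2).astype(float),k,np.array([c['k1'],0,0,0.])).reshape(480,640,2)
    P=np.concatenate([p*D[...,None],D[...,None],np.ones((480,640,1))],-1)
    return (P@np.linalg.inv(np.array(c['view'])).T)[...,:3]
E
python3 - <<'E'
from h import *
for cam in ['scene','top']:
    p,d=ctrl.capture(cam);cv2.imwrite(f'pics/{cam}0.png',p[...,::-1]);np.save(f'{cam}0.npy',d)
    for q in ['canister','nest','stand','tin']:
        print(cam,q,[(np.round(r['box']).tolist(),round(r['conf'],2)) for r in ctrl.search_frame(cam,q)])
    for q in ['canister','bail_grip','nest','stand','seat']:
        for r in ctrl.place_of(cam,q):
            print(cam,q,np.round(r['uv']),round(r['conf'],2),{z:np.round(at_z(cam,*r['uv'],z)).tolist() for z in ([0,40,215])})
print(ctrl.sense())
E
```

```text
scene canister [([412.0, 361.0, 484.0, 442.0], 0.89), ([319.0, 313.0, 372.0, 391.0], 0.7), ([365.0, 264.0, 426.0, 335.0], 0.68)]
scene nest [([423.0, 250.0, 472.0, 287.0], 0.92), ([364.0, 299.0, 414.0, 343.0], 0.63)]
scene stand [([201.0, 188.0, 285.0, 316.0], 0.96)]
scene tin [([280.0, 280.0, 318.0, 323.0], 0.7), ([203.0, 190.0, 279.0, 318.0], 0.59)]
scene canister [386. 313.] 0.89 {0: [569.0, 157.0, 0.0], 40: [596.0, 165.0, 40.0], 215: [714.0, 199.0, 215.0]}
scene canister [436. 419.] 0.63 {0: [743.0, 337.0, 0.0], 40: [761.0, 336.0, 40.0], 215: [843.0, 332.0, 215.0]}
scene canister [343. 372.] 0.57 {0: [739.0, 139.0, 0.0], 40: [758.0, 148.0, 40.0], 215: [840.0, 185.0, 215.0]}
scene bail_grip [348. 329.] 0.71 {0: [643.0, 103.0, 0.0], 40: [667.0, 113.0, 40.0], 215: [769.0, 159.0, 215.0]}
scene bail_grip [402. 268.] 0.62 {0: [430.0, 139.0, 0.0], 40: [464.0, 147.0, 40.0], 215: [611.0, 185.0, 215.0]}
scene bail_grip [202. 209.] 0.37 {0: [497.0, -419.0, 0.0], 40: [527.0, -383.0, 40.0], 215: [660.0, -227.0, 215.0]}
scene nest [445. 268.] 0.9 {0: [381.0, 230.0, 0.0], 40: [418.0, 235.0, 40.
[... 1386 characters left out ...]
5.0]}
{'time_s': 1.0, 'joints': array([-1.41838905e+00,  3.12909799e-01,  1.49773413e+00,  1.33740617e-05,
        1.33103263e+00, -2.23432342e-01]), 'dq': array([ 0.00145227,  0.00028279, -0.00062705,  0.00037489,  0.00234516,
       -0.00109281]), 'tau': array([-1.34838192e-03, -4.12165940e+01, -2.59896684e+01, -2.13735038e-04,
        5.59833425e-04, -7.06837938e-06]), 'eef_pos': array([ 192.67702885, -488.34998351,  231.27629847]), 'ee_rot': array([-4.16954003e-05,  9.82395268e-01,  1.86814173e-01,  7.98110592e-06]), 'force': array([ 0.34222392, -0.37425315, -0.24614588]), 'wrist_torque': array([-0.00114016,  0.04691518,  0.00369871]), 'grip_force': 0.0, 'grip_width': 0.9988808527995164}
```

View pics/scene0.png

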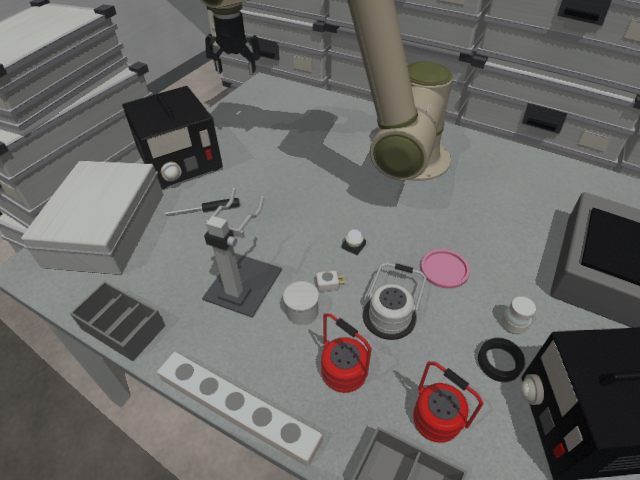

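View pics/top0.png

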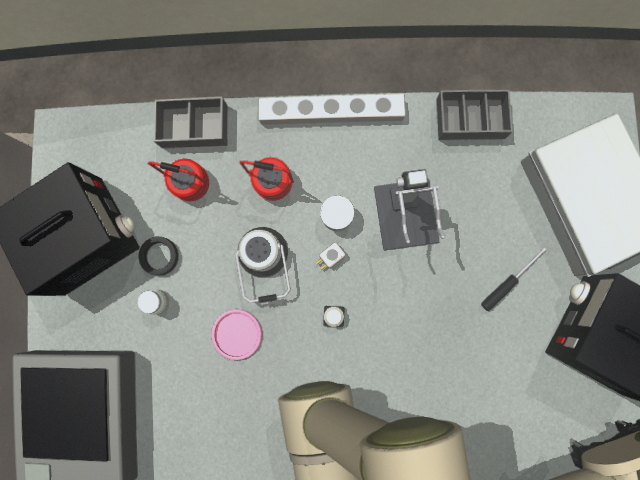

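Candidates: silver canister in the black cradle (scene 391,308; top 262,250), red cans (scene 344,362 / 441,410; top 270,178 / 186,179), plain tin (top 337,212), pink saucer (top 237,334). The silver one in the black ring fits; the red ones are look-alikes and the pink ring has the wrong colour. I'll measure it and the stand, and make one enlarged crop to confirm.

Run:
```python
from h import *
D=np.load('top0.npy');P=cloud('top',D)
D2=np.load('scene0.npy');P2=cloud('scene',D2)
img=cv2.imread('pics/top0.png');s2=cv2.imread('pics/scene0.png')
a=cv2.resize(img[165:315,220:450],None,fx=3.4,fy=3.4,interpolation=2)[:, :780]
cv2.imwrite('pics/crop.png',a)
for n,Q in (('top',P),('scene',P2)):
    x,y,z=Q[...,0],Q[...,1],Q[...,2]
    def sel(x0,x1,y0,y1,z0,z1):
        m=(x>x0)&(x<x1)&(y>y0)&(y<y1)&(z>z0)&(z<z1);return Q[m],m
    c,m=sel(500,640,90,225,58,80)
    print(n,'lid',len(c),np.median(c,0).round(1),c.min(0).round(),c.max(0).round(),cv2.minEnclosingCircle(c[:,:2].astype(np.float32)))
    b,m=sel(430,500,80,240,20,75)
    if len(b):print('bail far',len(b),b.mean(0).round(1),b.min(0).round(),b.max(0).round())
    I=(img if n=='top' else s2).max(-1)
    d=m&(I<80)
    if d.any():print('sleeve',d.sum(),Q[d].mean(0).round(1),Q[d].min(0).round(),Q[d].max(0).round())
    f,m=sel(480,760,-300,-60,4,13)
    if len(f):print('foot',cv2.minAreaRect(f[:,:2].astype(np.float32)))
    t,m=sel(480,760,-300,-60,229,250)
    if len(t):print('posttop',len(t),t.mean(0).round(1),np.median(t,0).round(1))
    t,m=sel(480,760,-300,-60,180,262)
    print('prong')
    for X in range(540,720,10):
        k=t[(t[:,0]>=X)&(t[:,0]<X+10)]
        for g in (k[k[:,1]<-175],k[k[:,1]>=-175]):
            if len(g):print(X,len(g),g.mean(0).round(),g[:,1].min().round(),g[:,1].max().round(),end=' | ')
        print()
```

```text
top lid 1361 [571.9 166.6  69.8] [509. 111.  58.] [617. 220.  78.] ((557.0769653320312, 170.9649658203125), 61.43770217895508)
bail far 255 [471.1 156.9  49.8] [457. 102.  42.] [499. 211.  59.]
sleeve 93 [466.2 150.5  51. ] [460. 133.  42.] [475. 169.  59.]
foot ((619.9154663085938, -179.9957275390625), (240.0008087158203, 279.6357727050781), 89.7900619506836)
posttop 225 [ 689.9 -162.   236.8] [ 689.9 -161.9  236.9]
prong


560 9 [ 568. -143.  217.] -145.0 -139.0 | 
570 13 [ 577. -209.  216.] -214.0 -205.0 | 570 19 [ 575. -142.  212.] -146.0 -139.0 | 
580 21 [ 585. -208.  210.] -211.0 -204.0 | 580 20 [ 585. -141.  200.] -145.0 -136.0 | 
590 19 [ 595. -207.  199.] -212.0 -203.0 | 590 18 [ 594. -140.  196.] -145.0 -137.0 | 
600 21 [ 604. -206.  196.] -210.0 -202.0 | 600 25 [ 605. -138.  197.] -143.0 -135.0 | 
610 24 [ 615. -205.  199.] -208.0 -201.0 | 610 24 [ 615. -137.  205.] -141.0 -134.0 | 
620 22 [ 625. -204.  206.] -208.0 -200.0 | 620 22 [ 625. -136.  211.] -140.0 -132.0 | 
630 24 [ 635. -202.  211.] -207.0 -198.0 | 630 21 [ 635. -135.  212.] -139.0 -131.0 | 
640 22 [ 646. -201.
[... 1752 characters left out ...]
.0 | 
640 16 [ 645. -199.  212.] -204.0 -195.0 | 640 16 [ 645. -132.  212.] -136.0 -129.0 | 
650 17 [ 655. -198.  212.] -203.0 -194.0 | 650 19 [ 655. -131.  211.] -136.0 -127.0 | 
660 6 [ 663. -200.  212.] -202.0 -198.0 | 660 34 [ 666. -131.  208.] -151.0 -123.0 | 
670 5 [ 678. -203.  209.] -204.0 -200.0 | 670 92 [ 673. -136.  205.] -153.0 -123.0 | 
680 9 [ 685. -180.  234.] -202.0 -175.0 | 680 130 [ 685. -148.  223.] -174.0 -127.0 | 
690 4 [ 695. -176.  238.] -179.0 -175.0 | 690 178 [ 695. -145.  219.] -175.0 -126.0 | 
700 13 [ 704. -178.  218.] -182.0 -175.0 | 700 289 [ 705. -153.  215.] -175.0 -127.0 | 
710 28 [ 713. -179.  201.] -183.0 -175.0 | 710 102 [ 712. -161.  199.] -174.0 -137.0 |
```

View pics/crop.png

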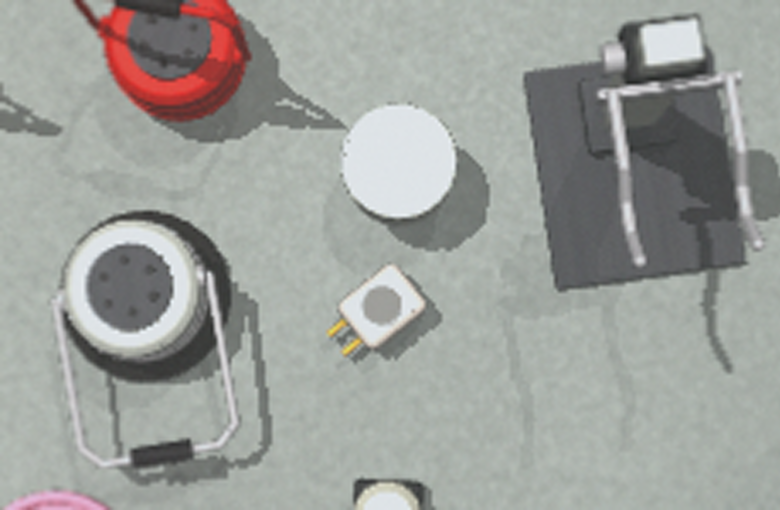

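The crop shows the silver canister in the black cradle (crop 140,295), with its bail sleeve at (161,453) on the robot side. The stand's prong dips are near (625,200) and (740,200). Next I'll fit the axis and bail yaw.

Run:
```python
from h import *
from scipy.optimize import least_squares
for n in ('top','scene'):
    Q=cloud(n,np.load(n+'0.npy'));x,y,z=Q[...,0],Q[...,1],Q[...,2]
    I=cv2.imread(f'pics/{n}0.png').max(-1)
    m=(abs(x-572)<65)&(abs(y-160)<60)&(z>66)&(z<75)
    m=cv2.morphologyEx(m.astype(np.uint8),cv2.MORPH_OPEN,np.ones((7,7)))>0
    e=Q[m];print(n,'lid',m.sum(),e.min(0).round(),e.max(0).round(),'z',np.median(e[:,2]),cv2.minEnclosingCircle(e[:,:2].astype(np.float32)))
    m=(x>440)&(x<640)&(y>80)&(y<240)&(z>35)&(z<63)
    # bar: points nearest robot
    b=Q[m&(x<480)];s=b[(b[:,1]>115)&(b[:,1]<195)]
    p=np.polyfit(s[:,1],s[:,0],1);print('bar yaw',-np.arctan(p[0]),'n',len(s),s.mean(0))
    dark=m&(I<70)&(x<490);r=cv2.minAreaRect(Q[dark][:,:2].astype(np.float32));print(r, np.percentile(Q[dark][:,2],[5,50,95]))
    for X in range(460,570,15):
        k=Q[m&(x>=X)&(x<X+15)];L=k[k[:,1]<155];R=k[k[:,1]>=155]
        print(X,len(L),np.median(L,0).round(1) if len(L) else '',len(R),np.median(R,0).round(1) if len(R) else '')
    # nest: rim points
    m=(abs(x-570)<75)&(abs(y-160)<75)&(z>6)&(z<16);print('nest',cv2.minEnclosingCircle(Q[m][:,:2].astype(np.float32)),Q[m].min(0).round(),Q[m].max(0).round())
```

```text
Traceback (most recent call last):
ValueError: zero-size array to reduction operation minimum which has no identity
```

>>> {"name": "send_rows", "arguments": {
  "targets": [
    {"offset": [27.5, 64, -8], "spin": 1.3},
    {"offset": [27.5, 64, -8], "spin": 1.3},
    {"offset": [27.5, 64, -8], "spin": 1.3},
    {"offset": [27.5, 64, -8], "spin": 1.3},
    {"offset": [27.5, 64, -8], "spin": 1.3},
    {"offset": [27.5, 64, -8], "spin": 1.3},
    {"offset": [27.5, 64, -8], "spin": 1.3},
    {"offset": [27.5, 64, -8], "spin": 1.3}
  ],
  "grip": 0.5
}}

```text
time_s: 1.67
eef_pos: [323.7, -182.3, 193.3]
ee_rot: [0.0, 0.771, 0.637, 0.0]
force: [1.1, -0.7, 0.2]
grip_width: 0.502
grip_force: 0.0
```

Run:
```python
from h import *
for n in ('top','scene'):
    Q=cloud(n,np.load(n+'0.npy'));x,y,z=Q[...,0],Q[...,1],Q[...,2]
    I=cv2.imread(f'pics/{n}0.png').max(-1)
    m=(abs(x-572)<65)&(abs(y-160)<60)&(z>64)&(z<75)
    m=cv2.morphologyEx(m.astype(np.uint8),cv2.MORPH_OPEN,np.ones((5,5)))>0
    e=Q[m]
    if len(e):print(n,'lid',m.sum(),e.min(0).round(),e.max(0).round(),'z',np.median(e[:,2]),cv2.minEnclosingCircle(e[:,:2].astype(np.float32)))
    m=(x>440)&(x<640)&(y>80)&(y<240)&(z>35)&(z<63)
    b=Q[m&(x<480)];s=b[(b[:,1]>115)&(b[:,1]<195)]
    p=np.polyfit(s[:,1],s[:,0],1);print('bar yaw',-np.arctan(p[0]),'n',len(s),s.mean(0))
    dark=m&(I<70)&(x<490);r=cv2.minAreaRect(Q[dark][:,:2].astype(np.float32));print(r, np.percentile(Q[dark][:,2],[5,50,95]))
    for X in range(460,570,15):
        k=Q[m&(x>=X)&(x<X+15)];L=k[k[:,1]<155];R=k[k[:,1]>=155]
        print(X,len(L),np.median(L,0).round(1) if len(L) else '',len(R),np.median(R,0).round(1) if len(R) else '')
    m=(abs(x-570)<75)&(abs(y-160)<75)&(z>6)&(z<16)&(I<80);print('nest',cv2.minEnclosingCircle(Q[m][:,:2].astype(np.float32)),Q[m].min(0).round(),Q[m].max(0).round())
```

```text
top lid 618 [534. 125.  64.] [616. 210.  75.] z 69.50845867893361 ((573.220703125, 168.51107788085938), 44.274314880371094)
bar yaw 0.1387726696135792 n 163 [465.33455275 153.45514181  50.00096451]
((466.4273376464844, 150.66888427734375), (11.222890853881836, 36.57944107055664), 6.129067420959473) [46.60840253 50.86116623 56.75564185]
460 90 [468.4 137.6  49.9] 80 [464.6 176.1  49.5]
475 20 [482.  105.4  49.2] 20 [482.7 206.2  50.2]
490 16 [496.4 104.1  50.2] 19 [498.2 208.5  51.6]
505 20 [511.9 106.8  50.7] 17 [511.7 210.3  54.2]
520 28 [530.2 109.9  53.8] 38 [528.9 209.5  55.2]
535 38 [542.2 130.5  54.8] 25 [540.4 214.2  57. ]
550 38 [558.  116.9  57.2] 16 [560.  217.4  61.4]
565 26 [571.4 117.8  59.6] 4 [569.  216.7  60.2]
nest ((572.7145385742188, 166.2913360595703), 57.350746154785156) [516. 109.   6.] [630. 221.  16.]
scene lid 623 [535. 122.  64.] [620. 212.  75.] z 70.43417378400409 ((577.2762451171875, 167.63967895507812), 45.6483039855957)
bar yaw 0.1708360182190141 n 151 [470.08858486 154.19065161  49.15083154]
((469.86175537109375, 152.2386932373047), (14.493077278137207, 38.210060119628906), 17.775423049926758) [46.85995847 50.87369026 53.67889214]
460 60 [472.7 140.8  49.9] 86 [467.7 171.8  49.8]
475 38 [476.9 118.7  47.8] 12 [484.6 206.3  53.1]
490 13 [498.1 105.   50.6] 11 [498.8 208.1  54.1]
505 13 [514.1 108.7  53.3] 13 [513.1 210.6  55.5]
520 12 [526.8 110.5  53.3] 15 [527.2 213.   57.4]
535 13 [541.2 112.6  55. ] 18 [542.7 215.5  57.6]
550 15 [557.7 114.6  57.4] 10 [557.1 218.   60.3]
565 15 [571.7 117.   59.1] 21 [572.4 215.4  57.1]
nest ((576.0249633789062, 167.6650390625), 58.07823944091797) [544. 110.   6.] [633. 225.  15.]
```

>>> {"name": "send_rows", "arguments": {
  "targets": [
    {"offset": [12.2, 31.4, -2.2], "spin": 0.53},
    {"offset": [12.2, 31.4, -2.2], "spin": 0.53},
    {"offset": [12.2, 31.4, -2.2], "spin": 0.53},
    {"offset": [12.2, 31.4, -2.2], "spin": 0.53},
    {"offset": [12.2, 31.4, -2.2], "spin": 0.53},
    {"offset": [12.2, 31.4, -2.2], "spin": 0.53},
    {"offset": [12.2, 31.4, -2.2], "spin": 0.53},
    {"offset": [12.2, 31.4, -2.2], "spin": 0.53}
  ]
}}

```text
time_s: 2.33
eef_pos: [444.2, 128.3, 171.6]
ee_rot: [0.0, 0.579, 0.815, 0.0]
force: [1.2, -1.3, 0.6]
grip_width: 0.5
grip_force: 0.0
```

>>> {"name": "send_rows", "arguments": {
  "targets": [
    {"offset": [2.3, 2.3, -4], "spin": -0.1},
    {"offset": [2.3, 2.3, -6], "spin": -0.19},
    {"offset": [2.3, 2.3, -6], "spin": -0.19},
    {"offset": [2.3, 2.3, -6], "spin": -0.19}
  ],
  "grip": 0.45
}}

```text
time_s: 2.67
eef_pos: [466.2, 148.9, 111.2]
ee_rot: [-0.001, 0.653, 0.758, -0.001]
force: [-0.5, -0.4, 0.9]
grip_width: 0.452
grip_force: 0.0
```

Run:
```python
from h import *
s=ctrl.sense();print(s['eef_pos'],s['ee_rot'],s['joints'],s['force'])
p,d=ctrl.capture('scene');cv2.imwrite('pics/s1.png',cv2.resize(p[210:360,300:500,::-1],None,fx=4,fy=4)[:600])
```

```text
[466.21820594 148.85733793 111.17714305] [-0.00094558  0.65282503  0.75750747 -0.00100987] [ 6.91814600e-02  3.72236322e-01  1.75690599e+00 -1.22983993e-04
  1.01521529e+00 -7.89325281e-02] [-0.51803732 -0.37240527  0.85194898]
```

View pics/s1.png

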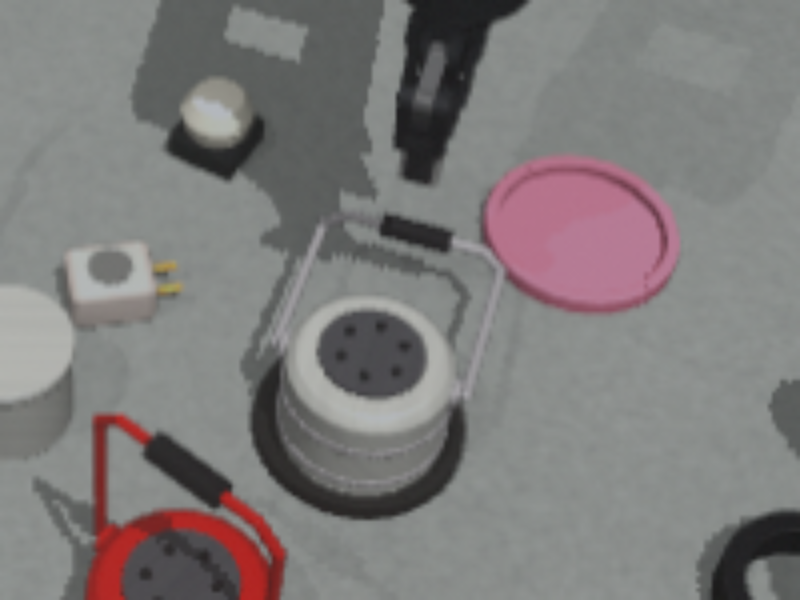

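The fingers (crop 420,170) stand above and in line with the sleeve (415,232), so I'll descend.

>>> {"name": "send_rows", "arguments": {
  "targets": [
    {"offset": [0.2, 0.2, -3.5], "spin": 0},
    {"offset": [0.2, 0.2, -6], "spin": 0},
    {"offset": [0.2, 0.2, -8.0], "spin": 0},
    {"offset": [0.2, 0.2, -8.5], "spin": 0},
    {"offset": [0.2, 0.2, -8.5], "spin": 0},
    {"offset": [0.2, 0.2, -8.5], "spin": 0}
  ]
}}

```text
time_s: 3.22
eef_pos: [470.0, 150.6, 28.5]
ee_rot: [0.001, 0.654, 0.757, 0.001]
force: [0.0, 0.2, 0.8]
grip_width: 0.453
grip_force: 0.0
```

>>> {"name": "send_rows", "arguments": {
  "targets": [
    {"offset": [0, 0, 0], "spin": 0},
    {"offset": [0, 0, 0], "spin": 0},
    {"offset": [0, 0, 0], "spin": 0},
    {"offset": [0, 0, 0], "spin": 0},
    {"offset": [0, 0, 0], "spin": 0},
    {"offset": [0, 0, 0], "spin": 0}
  ],
  "grip": 0.0,
  "squeeze": 20
}}

```text
time_s: 3.72
eef_pos: [469.2, 150.9, 26.8]
ee_rot: [0.0, 0.654, 0.757, 0.0]
force: [0.5, -0.7, 0.1]
grip_width: 0.154
grip_force: 21.1
```

>>> {"name": "send_rows", "arguments": {
  "targets": [
    {"offset": [0, 0, 0.4], "spin": 0},
    {"offset": [0, 0, 1.2], "spin": 0},
    {"offset": [0.0, 0, 2.1], "spin": 0},
    {"offset": [0.1, 0.0, 3.0], "spin": 0},
    {"offset": [0.35, 0.05, 4.0], "spin": 0},
    {"offset": [0.7, 0.1, 5.1], "spin": 0},
    {"offset": [1.1, 0.2, 6.1], "spin": 0},
    {"offset": [1.1, 0.2, 6.1], "spin": 0}
  ]
}}

```text
time_s: 4.38
eef_pos: [480.4, 153.1, 89.9]
ee_rot: [0.001, 0.654, 0.757, 0.001]
force: [-6.1, -0.8, 4.5]
grip_width: 0.156
grip_force: 21.5
```

>>> {"name": "send_rows", "arguments": {
  "targets": [
    {"offset": [-0.2, 0, 0.0], "spin": 0},
    {"offset": [-0.2, 0, 0.0], "spin": 0},
    {"offset": [-0.2, 0, 0.0], "spin": 0}
  ]
}}

```text
time_s: 4.63
eef_pos: [478.2, 152.9, 87.5]
ee_rot: [0.0, 0.654, 0.756, 0.001]
force: [3.0, -0.5, -1.0]
grip_width: 0.157
grip_force: 21.0
```

>>> {"name": "send_rows", "arguments": {
  "targets": [
    {"offset": [0.3, 0.05, 0.5], "spin": 0},
    {"offset": [0.6, 0.1, 0.95], "spin": 0},
    {"offset": [1.25, 0.2, 1.85], "spin": 0},
    {"offset": [2.0, 0.3, 2.7], "spin": 0},
    {"offset": [2.75, 0.4, 3.4], "spin": 0},
    {"offset": [3.65, 0.55, 4.1], "spin": 0},
    {"offset": [3.65, 0.55, 4.1], "spin": 0},
    {"offset": [3.65, 0.55, 4.1], "spin": 0}
  ]
}}

```text
time_s: 5.3
eef_pos: [514.3, 158.3, 130.5]
ee_rot: [-0.0, 0.654, 0.757, -0.001]
force: [-10.6, -3.5, 15.1]
grip_width: 0.156
grip_force: 22.6
```

>>> {"name": "send_rows", "arguments": {
  "targets": [
    {"offset": [-0.1, 0, 0.25], "spin": 0},
    {"offset": [-0.1, 0, 0.25], "spin": 0},
    {"offset": [-0.1, 0, 0.25], "spin": 0}
  ]
}}

```text
time_s: 5.55
eef_pos: [513.3, 158.4, 131.6]
ee_rot: [-0.0, 0.654, 0.757, -0.0]
force: [-2.9, -1.3, 7.6]
grip_width: 0.154
grip_force: 21.7
```

>>> {"name": "send_rows", "arguments": {
  "targets": [
    {"offset": [0, 0, 0], "spin": 0},
    {"offset": [0, 0, 0], "spin": 0},
    {"offset": [0, 0, 0], "spin": 0}
  ],
  "grip": 0.24
}}

```text
time_s: 5.8
eef_pos: [513.4, 158.5, 130.9]
ee_rot: [-0.0, 0.654, 0.756, -0.0]
force: [0.2, 0.7, -0.2]
grip_width: 0.238
grip_force: 0.0
```

>>> {"name": "send_rows", "arguments": {
  "targets": [
    {"offset": [0.4, 0.05, 0.25], "spin": 0},
    {"offset": [1.0, 0.15, 0.65], "spin": 0},
    {"offset": [1.8, 0.25, 1.05], "spin": 0},
    {"offset": [2.6, 0.4, 1.4], "spin": 0},
    {"offset": [3.4, 0.5, 1.65], "spin": 0},
    {"offset": [4.2, 0.6, 1.85], "spin": 0},
    {"offset": [4.8, 0.7, 1.9], "spin": 0},
    {"offset": [4.8, 0.7, 1.9], "spin": 0}
  ]
}}

```text
time_s: 6.47
eef_pos: [562.6, 165.5, 150.2]
ee_rot: [0.0, 0.654, 0.756, 0.0]
force: [-0.3, 0.6, -0.1]
grip_width: 0.237
grip_force: 0.0
```

Run:
```python
from h import *
s=ctrl.sense();print(s['time_s'],s['eef_pos'],s['force'],s['wrist_torque'],s['grip_width'])
p,d=ctrl.capture('scene');cv2.imwrite('pics/s2.png',cv2.resize(p[190:350,300:500,::-1],None,fx=3.7,fy=3.7));np.save('s2.npy',d)
for q in ('bail_grip','canister'):
  print([ (np.round(r['uv'],1),round(r['conf'],2)) for r in ctrl.place_of('scene',q)])
```

```text
6.4667 [562.56644255 165.49145765 150.20270827] [-0.30382237  0.62621718 -0.13460403] [ 0.06061993  0.00249199 -0.01217841] 0.2366362489058757
[(array([347. , 327.4]), 0.92), (array([453.6, 380.3]), 0.79), (array([399.7, 264.8]), 0.72)]
[(array([436. , 417.9]), 0.93), (array([387.7, 314.9]), 0.8), (array([344.5, 372.4]), 0.56)]
```

View pics/s2.png

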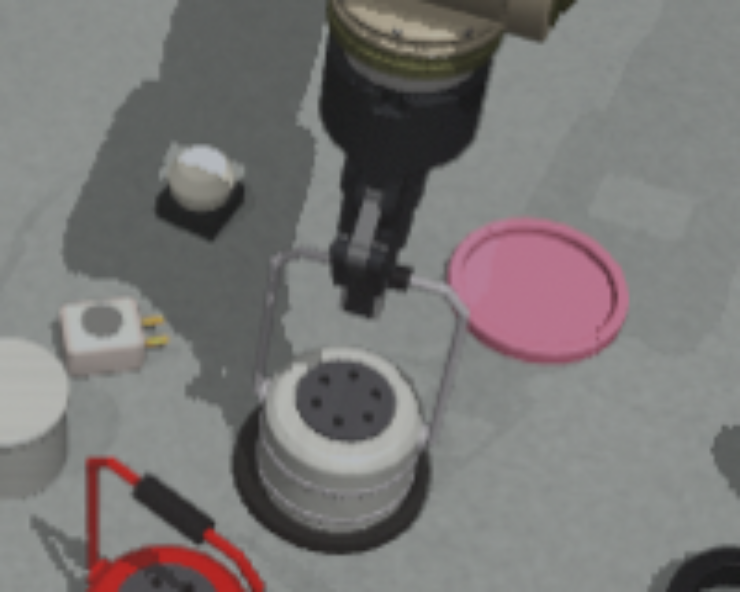

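The bail is caged by the fingers and nearly upright; the canister still stands in the cradle (crop 340,450). I'll measure the bail lean from the leg points.

```bash
cat > lean.py <<'E'
from h import *
def lean(d,n,cx=575,cy=167.5,yaw=.147):
    Q=cloud(n,d);x,y,z=Q[...,0]-cx,Q[...,1]-cy,Q[...,2]
    u=x*np.cos(yaw)+y*np.sin(yaw);v=-x*np.sin(yaw)+y*np.cos(yaw)
    m=(z>66)&(z<75)&(np.hypot(u,v)<50);m=cv2.morphologyEx(m.astype(np.uint8),cv2.MORPH_OPEN,np.ones((5,5)))>0
    c=cv2.minEnclosingCircle(np.c_[u[m],v[m]].astype(np.float32));print(n,'lid uv',c,'world',cx+c[0][0]*np.cos(yaw)-c[0][1]*np.sin(yaw),cy+c[0][0]*np.sin(yaw)+c[0][1]*np.cos(yaw))
    for s in (-1,1):
        m=(s*v>43)&(s*v<60)&(z>78)&(z<158)&(abs(u)<60)
        if m.sum()>8:
            p=np.polyfit(z[m],u[m],1);print('leg',s,m.sum(),'du/dz',p[0],'u at 57',np.polyval(p,57),'at 167',np.polyval(p,167),'v',np.median(v[m]))
E
python3 - <<'E'
from lean import *
lean(np.load('s2.npy'),'scene')
p,d=ctrl.capture('top');lean(d,'top')
E
```

```text
scene lid uv ((1.4085255861282349, 2.7104742527008057), 43.35734558105469) world 575.996328272121 170.3875499953255
leg -1 87 du/dz -0.13492409877638986 u at 57 2.7227022773022025 at 167 -12.118948588100682 v -49.048680976960334
leg 1 94 du/dz -0.12259893796958507 u at 57 1.0401130971690984 at 167 -12.44577007948526 v 52.72334109762245
top lid uv ((0.0, 0.0), 0.0) world 575.0 167.5
leg -1 13 du/dz -0.14043397499359098 u at 57 1.4576878668689286 at 167 -13.99004938242608 v -52.27307233871184
```

>>> {"name": "send_rows", "arguments": {
  "targets": [
    {"offset": [0.5, 0.1, 0.1], "spin": 0},
    {"offset": [1.0, 0.15, 0.1], "spin": 0},
    {"offset": [1.4, 0.2, 0.1], "spin": 0},
    {"offset": [1.4, 0.2, 0.1], "spin": 0},
    {"offset": [1.4, 0.2, 0.1], "spin": 0},
    {"offset": [1.4, 0.2, 0.1], "spin": 0}
  ]
}}

```text
time_s: 7.17
eef_pos: [575.4, 167.4, 150.9]
ee_rot: [-0.0, 0.654, 0.756, -0.0]
force: [-0.1, 0.7, 0.7]
grip_width: 0.24
grip_force: 0.0
```

Run:
```python
from lean import *
s=ctrl.sense();print(s['time_s'],s['eef_pos'],s['force'])
p,d=ctrl.capture('scene');lean(d,'scene');p,d=ctrl.capture('top');lean(d,'top')
```

```text
7.1667 [575.35153893 167.41197986 150.91039639] [-0.05896257  0.73995178  0.68545025]
scene lid uv ((0.5392783284187317, 2.1547200679779053), 43.722740173339844) world 575.217857851564 169.71047000508054
leg -1 76 du/dz -0.0031448315979805456 u at 57 2.062354909510216 at 167 1.716423433732356 v -48.99242958405206
leg 1 82 du/dz -0.008622513045764666 u at 57 1.3504159619478213 at 167 0.40193952691370805 v 52.85460804206546
top lid uv ((-6.512241840362549, -30.798076629638672), 8.108756065368652) world 573.0690228035778 136.08022684774184
leg -1 19 du/dz 0.000961509987452993 u at 57 -2.818492916416215 at 167 -2.7127268177963857 v -51.6907859013302
```

>>> {"name": "send_rows", "arguments": {
  "targets": [
    {"offset": [-0.3, -0.05, -0.2], "spin": 0},
    {"offset": [-0.3, -0.05, -0.2], "spin": 0}
  ]
}}

```text
time_s: 7.43
eef_pos: [571.8, 166.9, 148.7]
ee_rot: [-0.0, 0.654, 0.756, -0.0]
force: [0.2, -0.4, 0.5]
grip_width: 0.24
grip_force: 0.0
```

>>> {"name": "send_rows", "arguments": {
  "targets": [
    {"offset": [0, 0, 0], "spin": 0},
    {"offset": [0, 0, 0], "spin": 0},
    {"offset": [0, 0, 0], "spin": 0},
    {"offset": [0, 0, 0], "spin": 0}
  ],
  "grip": 0.0,
  "squeeze": 45
}}

```text
time_s: 7.77
eef_pos: [572.3, 166.9, 149.0]
ee_rot: [-0.0, 0.654, 0.756, -0.0]
force: [-0.7, 0.2, 0.3]
grip_width: 0.147
grip_force: 43.9
```

Run:
```python
from lean import *
s=ctrl.sense();print(s['time_s'],s['eef_pos'],s['force'],s['grip_force'],s['grip_width'])
p,d=ctrl.capture('scene');lean(d,'scene')
```

```text
7.7667 [572.3166394  166.92399245 149.01187214] [-0.6908755   0.19908707  0.32163448] 43.89043986797333 0.14676177022176717
scene lid uv ((0.9100795388221741, 2.4225404262542725), 43.30706024169922) world 575.5454319932824 170.02971358547228
leg -1 78 du/dz -0.017067624802540916 u at 57 2.3871199669534318 at 167 0.5096812386739309 v -48.76322100215186
leg 1 82 du/dz -0.022066311027290595 u at 57 1.4935716015857297 at 167 -0.9337226114162358 v 52.89006195240401
```

>>> {"name": "send_rows", "arguments": {
  "targets": [
    {"offset": [0.2, 0.0, 0.0], "spin": 0},
    {"offset": [0.2, 0, 0.0], "spin": 0},
    {"offset": [0.2, 0, 0.05], "spin": 0},
    {"offset": [0.2, 0, 0.1], "spin": 0},
    {"offset": [0.2, 0, 0.2], "spin": 0},
    {"offset": [0.2, 0, 0.3], "spin": 0},
    {"offset": [0.2, 0, 0.4], "spin": 0},
    {"offset": [0.2, 0, 0.5], "spin": 0}
  ]
}}

```text
time_s: 8.48
eef_pos: [574.2, 166.9, 153.8]
ee_rot: [-0.0, 0.654, 0.756, -0.0]
force: [0.2, 0.2, -7.7]
grip_width: 0.146
grip_force: 43.8
```

>>> {"name": "send_rows", "arguments": {
  "targets": [
    {"offset": [0, 0, 0.2], "spin": 0},
    {"offset": [0, 0, 0.6], "spin": 0},
    {"offset": [0, 0, 1.2], "spin": 0},
    {"offset": [0, 0, 2.0], "spin": 0},
    {"offset": [0, 0, 2.8], "spin": 0},
    {"offset": [0, 0, 3.4], "spin": 0},
    {"offset": [0, 0, 3.8], "spin": 0},
    {"offset": [0, 0, 4.0], "spin": 0}
  ]
}}

```text
time_s: 9.15
eef_pos: [574.6, 166.9, 195.0]
ee_rot: [0.0, 0.654, 0.756, 0.0]
force: [-0.4, -1.0, -6.6]
grip_width: 0.144
grip_force: 43.9
```

Run:
```python
from lean import *
s=ctrl.sense();print(s['time_s'],s['eef_pos'],s['force'],s['wrist_torque'],s['grip_force'],s['grip_width'])
p,d=ctrl.capture('scene');cv2.imwrite('pics/s3.png',cv2.resize(p[170:350,290:510,::-1],None,fx=3.3,fy=3.3))
```

```text
9.15 [574.58337731 166.9459599  194.97909079] [-0.44237831 -0.98356315 -6.59398173] [ 0.07929875 -0.04618948 -0.03555352] 43.894012570381165 0.14394176811893472
```

View pics/s3.png

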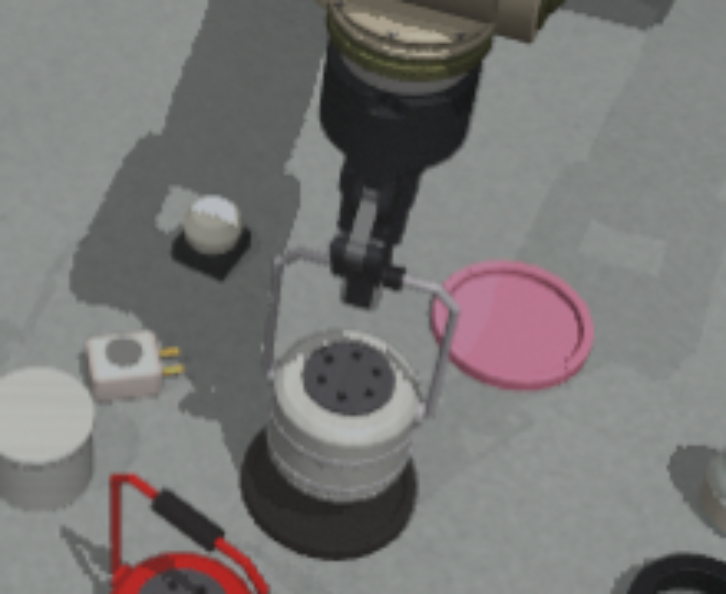

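The canister is clear of the cradle and hanging straight (crop 340,420). I'll carry it to a point in front of the stand.

>>> {"name": "send_rows", "arguments": {
  "targets": [
    {"offset": [0, -0.2, 0.3], "spin": 0},
    {"offset": [-0.1, -0.7, 0.8], "spin": 0},
    {"offset": [-0.3, -1.5, 1.5], "spin": 0},
    {"offset": [-0.6, -2.6, 2.3], "spin": 0},
    {"offset": [-0.95, -4.0, 3.1], "spin": 0},
    {"offset": [-1.3, -5.5, 3.7], "spin": 0},
    {"offset": [-1.65, -7.0, 4.1], "spin": 0},
    {"offset": [-2.0, -8.5, 4.3], "spin": 0}
  ]
}}

```text
time_s: 9.87
eef_pos: [554.1, 80.0, 238.6]
ee_rot: [0.001, 0.654, 0.756, 0.0]
force: [0.5, 0.6, -7.3]
grip_width: 0.147
grip_force: 43.9
```

>>> {"name": "send_rows", "arguments": {
  "targets": [
    {"offset": [-0.35, -1.5, 0], "spin": 0},
    {"offset": [-0.7, -3.0, 0], "spin": 0},
    {"offset": [-1.05, -4.5, 0], "spin": 0},
    {"offset": [-1.4, -6.0, 0], "spin": -0.01},
    {"offset": [-1.75, -7.5, 0], "spin": -0.01},
    {"offset": [-2.1, -9.0, 0], "spin": -0.02},
    {"offset": [-2.45, -10.5, 0], "spin": -0.03},
    {"offset": [-2.8, -12.0, 0], "spin": -0.03}
  ]
}}

```text
time_s: 10.53
eef_pos: [525.6, -40.0, 238.0]
ee_rot: [0.001, 0.666, 0.746, 0.0]
force: [0.7, -0.2, -7.3]
grip_width: 0.142
grip_force: 43.9
```

>>> {"name": "send_rows", "arguments": {
  "targets": [
    {"offset": [-0.35, -1.5, 0], "spin": 0},
    {"offset": [-0.7, -3.0, 0], "spin": 0},
    {"offset": [-1.05, -4.5, 0], "spin": 0},
    {"offset": [-1.4, -6.0, 0], "spin": 0},
    {"offset": [-1.75, -7.5, 0], "spin": 0},
    {"offset": [-2.1, -9.0, 0], "spin": 0},
    {"offset": [-2.45, -10.5, 0], "spin": 0},
    {"offset": [-2.75, -11.8, 0], "spin": 0}
  ]
}}

```text
time_s: 11.2
eef_pos: [497.8, -158.0, 238.0]
ee_rot: [0.001, 0.666, 0.746, -0.0]
force: [-0.5, -0.8, -7.2]
grip_width: 0.149
grip_force: 43.9
```

>>> {"name": "send_rows", "arguments": {
  "targets": [
    {"offset": [-0.2, -1.1, 0], "spin": 0},
    {"offset": [-0.35, -1.9, 0], "spin": 0},
    {"offset": [-0.45, -2.4, 0], "spin": 0},
    {"offset": [-0.5, -2.7, 0], "spin": 0},
    {"offset": [-0.5, -2.7, 0], "spin": 0},
    {"offset": [-0.5, -2.7, 0], "spin": 0}
  ]
}}

```text
time_s: 11.7
eef_pos: [493.9, -182.8, 237.1]
ee_rot: [-0.0, 0.665, 0.747, 0.0]
force: [-0.2, -0.1, -7.1]
grip_width: 0.147
grip_force: 44.0
```

```bash
cat > st.py <<'E'
from h import *
def meas(n,sx=600,sy=-173,yaw=.118,bu=-107,dark=False):
    p,d=ctrl.capture(n);Q=cloud(n,d);x,y,z=Q[...,0]-sx,Q[...,1]-sy,Q[...,2]
    u=x*np.cos(yaw)+y*np.sin(yaw);v=-x*np.sin(yaw)+y*np.cos(yaw)
    for a,b in ((-35,-15),(-6,12),(34,60)):
        for s in (-1,1):
            m=(u>a)&(u<b)&(s*v>25)&(s*v<43)&(z>185)&(z<235)
            if m.sum():print(n,'prong',a,s,m.sum(),'u',u[m].mean().round(1),'v',v[m].mean().round(1),'z',np.percentile(z[m],[10,50,90]).round(1))
    for s in (-1,1):
        m=(abs(u-bu)<25)&(s*v>42)&(s*v<62)&(z>165)&(z<262)
        if m.sum():
            q=np.polyfit(z[m],u[m],1);print(n,'leg',s,m.sum(),'v',v[m].mean().round(1),'du/dz',q[0].round(3),'u',u[m].mean().round(1),'zmax',z[m].max().round(1))
        m=(abs(u-bu)<25)&(s*v>22)&(s*v<38)&(z>235)&(z<270)
        if m.sum():print(n,'bar',s,m.sum(),'u',u[m].mean().round(1),'z',np.median(z[m]).round(1),'v',v[m].mean().round(1))
    return p,d
E
python3 - <<'E'
from st import *
meas('top');p,d=meas('scene')
cv2.imwrite('pics/s4.png',cv2.resize(p[130:330,160:360,::-1],None,fx=3,fy=3))
E
```

```text
top prong -35 1 31 u -22.6 v 33.7 z [205.6 214.  218.3]
top prong -6 -1 39 u 2.8 v -33.2 z [194.6 197.3 199.5]
top prong -6 1 38 u 2.7 v 33.8 z [193.2 196.8 199.3]
top prong 34 -1 57 u 47.2 v -33.1 z [209.5 211.7 214.2]
top prong 34 1 57 u 47.0 v 33.7 z [208.4 212.  213.4]
top leg 1 18 v 56.8 du/dz 0.012 u -106.7 zmax 248.2
scene prong -35 -1 30 u -20.3 v -31.8 z [205.4 212.6 216.8]
scene prong -35 1 28 u -19.8 v 34.9 z [207.2 213.3 218. ]
scene prong -6 -1 26 u 3.1 v -31.0 z [194.8 196.9 198.4]
scene prong -6 1 28 u 3.1 v 35.1 z [194.2 196.9 198.1]
scene prong 34 -1 41 u 46.6 v -31.5 z [209.2 212.3 214.2]
scene prong 34 1 45 u 46.6 v 35.0 z [209.  211.8 213.8]
scene leg -1 76 v -44.5 du/dz -0.029 u -103.3 zmax 249.4
scene bar -1 9 u -104.5 z 254.4 v -33.3
scene leg 1 106 v 54.8 du/dz -0.024 u -102.7 zmax 257.9
scene bar 1 31 u -103.7 z 258.5 v 27.6
```

View pics/s4.png

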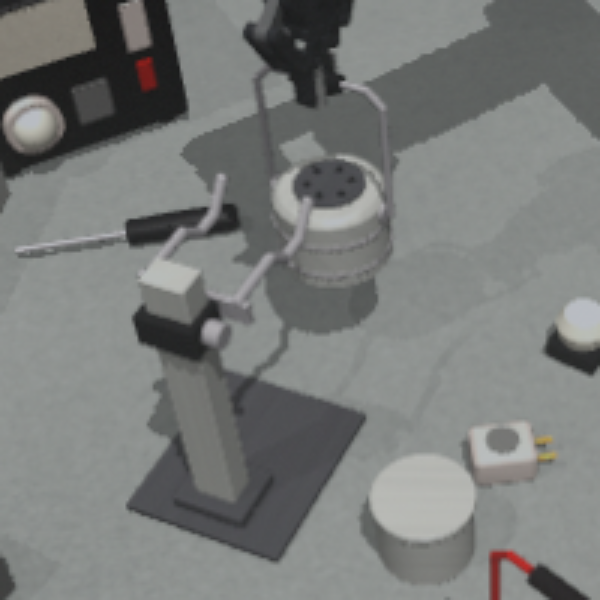

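The canister hangs in front of the prong tips (crop 220,180 and 305,205). The bail's middle is about 4 mm too far left of the prongs' middle. I'll correct that on the way in.

>>> {"name": "send_rows", "arguments": {
  "targets": [
    {"offset": [0.1, -0.05, 0], "spin": 0},
    {"offset": [0.3, -0.1, 0], "spin": 0},
    {"offset": [0.6, -0.2, 0], "spin": 0},
    {"offset": [1.05, -0.25, 0], "spin": 0},
    {"offset": [1.6, -0.2, 0], "spin": 0},
    {"offset": [2.3, -0.15, 0], "spin": 0},
    {"offset": [3.1, -0.05, 0], "spin": 0},
    {"offset": [3.9, 0.05, 0], "spin": 0}
  ]
}}

```text
time_s: 12.47
eef_pos: [533.8, -182.5, 237.0]
ee_rot: [0.0, 0.665, 0.747, 0.0]
force: [0.7, -1.1, -6.2]
grip_width: 0.143
grip_force: 44.0
```

>>> {"name": "send_rows", "arguments": {
  "targets": [
    {"offset": [0.8, 0.1, 0], "spin": 0},
    {"offset": [1.6, 0.2, 0], "spin": 0},
    {"offset": [2.4, 0.3, 0], "spin": 0},
    {"offset": [3.2, 0.4, 0], "spin": 0},
    {"offset": [3.9, 0.5, 0], "spin": 0},
    {"offset": [4.6, 0.55, 0], "spin": 0},
    {"offset": [5.2, 0.65, 0], "spin": 0},
    {"offset": [5.7, 0.7, 0], "spin": 0}
  ]
}}

```text
time_s: 13.13
eef_pos: [590.5, -175.4, 236.9]
ee_rot: [-0.0, 0.665, 0.747, -0.0]
force: [0.5, 0.1, -7.2]
grip_width: 0.146
grip_force: 44.0
```

>>> {"name": "send_rows", "arguments": {
  "targets": [
    {"offset": [0.4, 0.05, 0], "spin": 0},
    {"offset": [0.7, 0.1, 0], "spin": 0},
    {"offset": [0.95, 0.1, 0], "spin": 0},
    {"offset": [1.1, 0.15, 0], "spin": 0},
    {"offset": [1.2, 0.15, 0], "spin": 0},
    {"offset": [1.2, 0.15, 0], "spin": 0},
    {"offset": [1.2, 0.15, 0], "spin": 0}
  ]
}}

```text
time_s: 13.72
eef_pos: [601.8, -174.1, 237.1]
ee_rot: [-0.0, 0.665, 0.747, -0.0]
force: [-0.8, 0.3, -6.6]
grip_width: 0.142
grip_force: 43.9
```

Run:
```python
from st import *
s=ctrl.sense();print(s['time_s'],s['eef_pos'],s['force'])
meas('top',bu=2);p,d=meas('scene',bu=2)
cv2.imwrite('pics/s5.png',cv2.resize(p[130:330,160:360,::-1],None,fx=3,fy=3))
```

```text
13.7167 [ 601.75591723 -174.13845313  237.07879271] [-0.84450523  0.26225422 -6.60472504]
top prong -35 -1 1 u -28.1 v -36.7 z [216.9 216.9 216.9]
top prong -35 1 6 u -17.1 v 31.9 z [204.7 207.6 210.6]
top prong 34 1 27 u 51.1 v 35.2 z [209.3 211.9 214.6]
top bar 1 13 u 0.7 z 257.0 v 25.9
scene prong -35 -1 3 u -16.3 v -32.4 z [204.1 204.2 206.2]
scene prong -35 1 8 u -19.7 v 31.9 z [208.4 210.4 214.8]
scene prong -6 -1 26 u 3.1 v -31.1 z [195.4 196.8 198.6]
scene prong -6 1 29 u 2.5 v 35.4 z [194.5 196.8 198.3]
scene prong 34 -1 41 u 46.5 v -31.6 z [209.  211.8 214.1]
scene prong 34 1 47 u 47.5 v 35.1 z [209.1 211.8 213.9]
scene leg -1 78 v -48.6 du/dz 0.025 u 2.9 zmax 251.0
scene leg 1 106 v 51.0 du/dz 0.016 u 3.8 zmax 255.4
scene bar 1 24 u 4.4 z 257.7 v 30.7
```

View pics/s5.png

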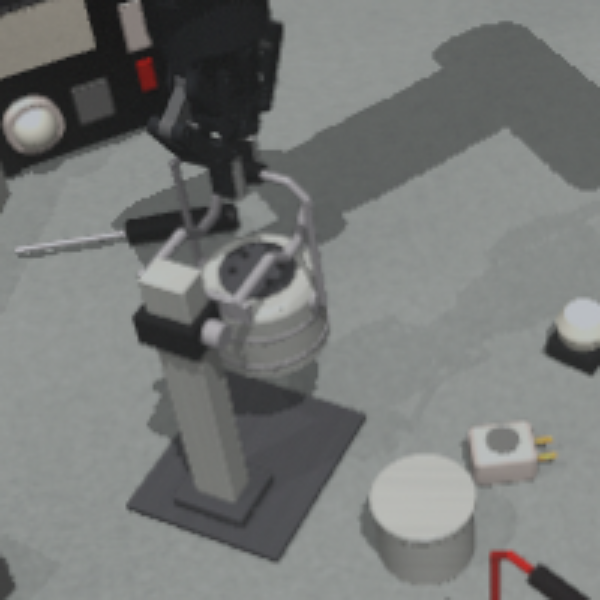

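Well aligned: the bail's middle is within 1 mm of the prong middle. I'll lower it, feeling for contact.

>>> {"name": "send_rows", "arguments": {
  "targets": [
    {"offset": [0, 0.05, -0.3], "spin": 0},
    {"offset": [0, 0.05, -0.9], "spin": 0},
    {"offset": [0, 0.05, -1.7], "spin": 0},
    {"offset": [0, 0.05, -2.5], "spin": 0},
    {"offset": [0, 0.05, -3.3], "spin": 0},
    {"offset": [0, 0.05, -3.9], "spin": 0},
    {"offset": [0, 0.05, -4.3], "spin": 0},
    {"offset": [0, 0.05, -4.5], "spin": 0}
  ]
}}

```text
time_s: 14.48
eef_pos: [601.7, -173.5, 191.1]
ee_rot: [-0.001, 0.665, 0.747, -0.0]
force: [-0.7, 0.1, -6.7]
grip_width: 0.146
grip_force: 43.9
```

>>> {"name": "send_rows", "arguments": {
  "targets": [
    {"offset": [0, 0, -0.1], "spin": 0},
    {"offset": [0, 0, -0.2], "spin": 0},
    {"offset": [0, 0, -0.3], "spin": 0},
    {"offset": [0, 0, -0.4], "spin": 0},
    {"offset": [0, 0, -0.5], "spin": 0},
    {"offset": [0, 0, -0.5], "spin": 0}
  ]
}}

```text
time_s: 14.98
eef_pos: [601.9, -173.6, 186.9]
ee_rot: [-0.0, 0.665, 0.747, -0.0]
force: [-0.5, -0.2, -6.9]
grip_width: 0.146
grip_force: 43.9
```

>>> {"name": "send_rows", "arguments": {
  "targets": [
    {"offset": [0, 0, -0.1], "spin": 0},
    {"offset": [0, 0, -0.2], "spin": 0},
    {"offset": [0, 0, -0.3], "spin": 0},
    {"offset": [0, 0, -0.3], "spin": 0}
  ]
}}

```text
time_s: 15.32
eef_pos: [601.8, -173.5, 183.8]
ee_rot: [-0.0, 0.665, 0.747, -0.0]
force: [-0.1, -0.2, -7.1]
grip_width: 0.147
grip_force: 44.0
```

>>> {"name": "send_rows", "arguments": {
  "targets": [
    {"offset": [0, 0, -0.05], "spin": 0},
    {"offset": [0, 0, -0.1], "spin": 0},
    {"offset": [0, 0, -0.1], "spin": 0}
  ]
}}

```text
time_s: 15.57
eef_pos: [601.9, -173.6, 182.9]
ee_rot: [-0.0, 0.665, 0.747, 0.0]
force: [0.2, 0.5, -7.5]
grip_width: 0.142
grip_force: 44.0
```

>>> {"name": "send_rows", "arguments": {
  "targets": [
    {"offset": [0, 0, -0.05], "spin": 0},
    {"offset": [0, 0, -0.1], "spin": 0},
    {"offset": [0, 0, -0.1], "spin": 0}
  ]
}}

```text
time_s: 15.82
eef_pos: [601.9, -173.6, 182.0]
ee_rot: [-0.0, 0.665, 0.747, 0.0]
force: [-0.4, -1.1, -7.1]
grip_width: 0.143
grip_force: 44.0
```

>>> {"name": "send_rows", "arguments": {
  "targets": [
    {"offset": [0, 0, -0.05], "spin": 0},
    {"offset": [0, 0, -0.1], "spin": 0},
    {"offset": [0, 0, -0.1], "spin": 0}
  ]
}}

```text
time_s: 16.07
eef_pos: [602.0, -173.6, 181.2]
ee_rot: [0.0, 0.665, 0.747, 0.0]
force: [-0.3, 0.1, -4.9]
grip_width: 0.147
grip_force: 44.2
```

>>> {"name": "send_rows", "arguments": {
  "targets": [
    {"offset": [0, 0, -0.05], "spin": 0},
    {"offset": [0, 0, -0.05], "spin": 0},
    {"offset": [0, 0, -0.05], "spin": 0}
  ]
}}

```text
time_s: 16.32
eef_pos: [601.9, -173.6, 180.7]
ee_rot: [0.0, 0.665, 0.747, 0.0]
force: [-0.0, -0.1, -4.4]
grip_width: 0.15
grip_force: 44.2
```

Run:
```python
from st import *
s=ctrl.sense();print(s['force'],s['wrist_torque'])
meas('scene',bu=2)
```

```text
[-0.0318996 -0.056609  -4.3819387] [0.068172   0.02159689 0.00034109]
scene prong -35 1 27 u -20.4 v 34.8 z [206.7 211.9 216.3]
scene prong -6 -1 5 u 10.3 v -30.9 z [192.7 195.7 196. ]
scene prong -6 1 43 u 4.8 v 34.9 z [194.6 199.4 202.8]
scene prong 34 -1 41 u 46.3 v -31.7 z [208.9 210.8 213.2]
scene prong 34 1 43 u 47.2 v 35.2 z [208.3 210.7 212.8]
scene leg -1 18 v -47.7 du/dz 0.036 u 4.3 zmax 194.6
scene leg 1 43 v 50.2 du/dz -0.022 u 5.3 zmax 201.8
```

>>> {"name": "send_rows", "arguments": {
  "targets": [
    {"offset": [0, 0, -0.05], "spin": 0},
    {"offset": [0, 0, -0.1], "spin": 0},
    {"offset": [0, 0, -0.1], "spin": 0}
  ]
}}

```text
time_s: 16.62
eef_pos: [602.0, -173.6, 179.8]
ee_rot: [0.0, 0.665, 0.747, 0.0]
force: [-0.2, 0.2, -1.4]
grip_width: 0.146
grip_force: 44.4
```

>>> {"name": "send_rows", "arguments": {
  "targets": [
    {"offset": [0, 0, -0.04], "spin": 0},
    {"offset": [0, 0, -0.04], "spin": 0},
    {"offset": [0, 0, -0.04], "spin": 0}
  ]
}}

```text
time_s: 16.87
eef_pos: [602.0, -173.6, 179.4]
ee_rot: [0.0, 0.665, 0.747, 0.0]
force: [0.1, -0.1, -1.4]
grip_width: 0.144
grip_force: 44.5
```

>>> {"name": "send_rows", "arguments": {
  "targets": [
    {"offset": [0, 0, -0.03], "spin": 0},
    {"offset": [0, 0, -0.03], "spin": 0},
    {"offset": [0, 0, -0.03], "spin": 0}
  ]
}}

```text
time_s: 17.12
eef_pos: [602.0, -173.6, 179.0]
ee_rot: [0.0, 0.665, 0.747, 0.0]
force: [0.4, 0.4, -0.6]
grip_width: 0.148
grip_force: 44.6
```

>>> {"name": "send_rows", "arguments": {
  "targets": [
    {"offset": [0, 0, 0], "spin": 0},
    {"offset": [0, 0, 0], "spin": 0},
    {"offset": [0, 0, 0], "spin": 0},
    {"offset": [0, 0, 0], "spin": 0},
    {"offset": [0, 0, 0], "spin": 0}
  ],
  "grip": 0.26
}}

```text
time_s: 17.53
eef_pos: [601.9, -173.6, 178.9]
ee_rot: [0.0, 0.665, 0.747, 0.0]
force: [0.8, 0.4, 0.1]
grip_width: 0.259
grip_force: 0.0
```

Run:
```python
from st import *
s=ctrl.sense();print(s['force'],s['wrist_torque'],s['grip_width'])
p,d=meas('scene',bu=2);cv2.imwrite('pics/s6.png',cv2.resize(p[130:330,160:360,::-1],None,fx=3,fy=3))
```

```text
[0.78775582 0.42913864 0.08491592] [ 0.04535089  0.01532509 -0.03813642] 0.259021597314907
scene prong -35 1 27 u -20.5 v 34.7 z [204.2 209.9 214.4]
scene prong -6 1 38 u 4.3 v 35.0 z [193.6 197.5 200.4]
scene prong 34 -1 38 u 44.8 v -31.4 z [207.1 209.8 211.6]
scene prong 34 1 44 u 46.4 v 35.2 z [206.7 209.3 211.3]
scene leg -1 9 v -47.8 du/dz 0.054 u 4.6 zmax 187.5
scene leg 1 43 v 50.5 du/dz -0.057 u 5.2 zmax 199.0
```

View pics/s6.png

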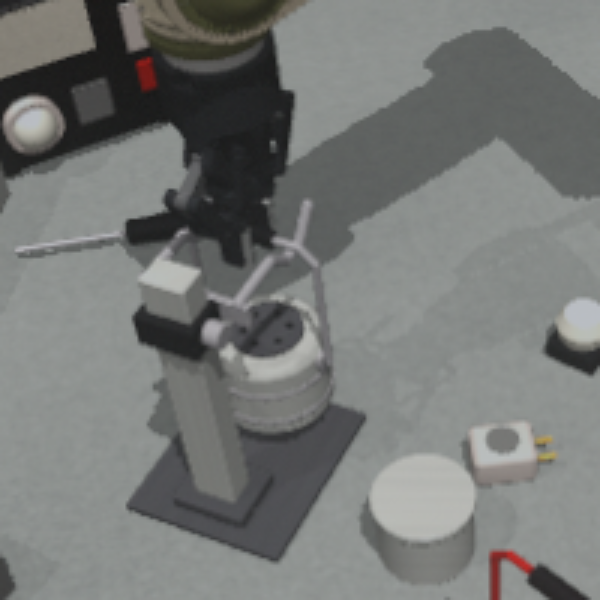

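The bail lies in the dips (crop 290,250) and the canister hangs free above the foot. I'll open wider and withdraw straight up.

>>> {"name": "send_rows", "arguments": {
  "targets": [
    {"offset": [0, 0, 0], "spin": 0},
    {"offset": [0, 0, 0], "spin": 0},
    {"offset": [0, 0, 0], "spin": 0},
    {"offset": [0, 0, 0], "spin": 0},
    {"offset": [0, 0, 0], "spin": 0}
  ],
  "grip": 0.42
}}

```text
time_s: 18.0
eef_pos: [601.9, -173.6, 178.9]
ee_rot: [0.0, 0.665, 0.747, 0.0]
force: [0.2, 0.8, 0.4]
grip_width: 0.418
grip_force: 0.0
```

>>> {"name": "send_rows", "arguments": {
  "targets": [
    {"offset": [0, 0, 0.4], "spin": 0},
    {"offset": [0, 0, 1.2], "spin": 0},
    {"offset": [0, 0, 2.2], "spin": 0},
    {"offset": [0, 0, 3.4], "spin": 0},
    {"offset": [0, 0, 5.0], "spin": 0},
    {"offset": [0, 0, 7.0], "spin": 0},
    {"offset": [0, 0, 9.0], "spin": 0},
    {"offset": [0, 0, 11.0], "spin": 0}
  ]
}}

```text
time_s: 18.67
eef_pos: [601.8, -173.5, 291.1]
ee_rot: [0.001, 0.665, 0.747, 0.0]
force: [-0.1, -1.3, 0.9]
grip_width: 0.422
grip_force: 0.0
```

>>> {"name": "send_rows", "arguments": {
  "targets": [
    {"offset": [-3, 0, 1], "spin": 0},
    {"offset": [-6, 0, 1.5], "spin": 0},
    {"offset": [-9, 0, 2], "spin": 0},
    {"offset": [-12, 0, 2], "spin": 0},
    {"offset": [-15, 0, 2], "spin": 0},
    {"offset": [-17, 0, 2], "spin": 0},
    {"offset": [-18, 0, 2], "spin": 0},
    {"offset": [-18, 0, 2], "spin": 0}
  ]
}}

```text
time_s: 19.33
eef_pos: [421.0, -173.7, 310.3]
ee_rot: [0.001, 0.666, 0.746, 0.0]
force: [0.1, -0.1, -0.0]
grip_width: 0.421
grip_force: 0.0
```

>>> {"name": "send_rows", "arguments": {
  "targets": [
    {"offset": [0, 0, 0], "spin": 0},
    {"offset": [0, 0, 0], "spin": 0},
    {"offset": [0, 0, 0], "spin": 0},
    {"offset": [0, 0, 0], "spin": 0},
    {"offset": [0, 0, 0], "spin": 0},
    {"offset": [0, 0, 0], "spin": 0},
    {"offset": [0, 0, 0], "spin": 0},
    {"offset": [0, 0, 0], "spin": 0}
  ]
}}

```text
time_s: 20.0
eef_pos: [421.9, -173.6, 308.8]
ee_rot: [-0.0, 0.665, 0.747, -0.0]
force: [0.8, -0.5, -0.8]
grip_width: 0.421
grip_force: 0.0
```

Run:
```python
from st import *
p,d=meas('scene',bu=2);q,d=meas('top',bu=2)
a=cv2.resize(p[150:330,170:320,::-1],None,fx=2.6,fy=2.6);b=cv2.resize(q[130:310,340:490,::-1],None,fx=2.6,fy=2.6)
cv2.imwrite('pics/s7.png',np.hstack([a,b]))
import time
for i in range(4):
    p2,_=ctrl.capture('scene');print(np.abs(p2[210:320,220:280].astype(int)-p[210:320,220:280]).mean())
```

```text
scene prong -35 -1 30 u -19.7 v -31.6 z [204.  209.4 214.9]
scene prong -35 1 29 u -19.5 v 35.1 z [204.7 209.8 215.6]
scene prong -6 -1 38 u 5.1 v -33.1 z [191.6 196.6 200.8]
scene prong -6 1 43 u 4.6 v 34.8 z [194.2 197.3 200.6]
scene prong 34 -1 35 u 45.5 v -31.7 z [206.9 209.4 211.6]
scene prong 34 1 45 u 47.3 v 35.2 z [206.4 209.5 211.4]
scene leg -1 19 v -46.5 du/dz -0.018 u 4.8 zmax 195.6
scene leg 1 43 v 50.0 du/dz -0.019 u 4.9 zmax 200.0
top prong -35 -1 30 u -22.5 v -32.8 z [206.3 210.5 216.1]
top prong -35 1 30 u -22.7 v 33.9 z [203.3 210.4 215.4]
top prong -6 -1 53 u 2.1 v -33.4 z [192.2 196.6 201.8]
top prong -6 1 55 u 2.3 v 34.1 z [191.7 196.7 201.5]
top prong 34 -1 58 u 46.9 v -33.2 z [206.7 209.  211.7]
top prong 34 1 56 u 47.6 v 33.6 z [206.6 208.8 212. ]
top leg -1 15 v -47.5 du/dz 0.098 u 0.7 zmax 196.4
top leg 1 25 v 48.6 du/dz 0.06 u 0.9 zmax 199.2
0.5391919191919192
0.543939393939394
0.55
0.5345454545454545
```

View pics/s7.png

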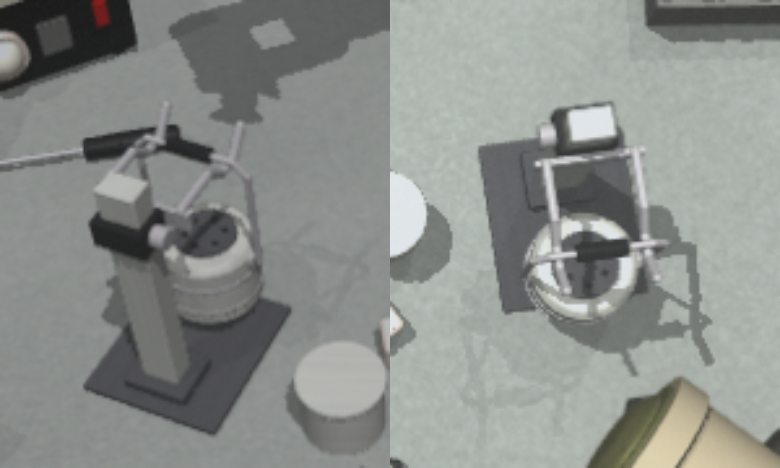

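The bar lies in both dips (scene 145,145 and 225,160; top 555,255 and 645,245). The canister is straight and still, and the arm is clear.

```bash
python3 -c "
from rig import ctrl;print(ctrl.finish_job())"
```

```text
the job is handed in; nothing more can be done
None
```

The canister now hangs by its bail in the dips of both prongs, straight and still, with the arm clear, and the job was handed in at about 20 s. While I was swinging the bail up in the cradle, the gripper briefly pressed on it with up to about 18 N (15 N of that downward) before I eased off.

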